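Stack the empty tote on the loaded one, turned so it does not nest

ROBOT

A 7-joint arm with a two-finger parallel gripper is mounted at the origin on the work surface. World frame = base frame: x ahead of the robot, y to its left, z up, the work surface at z = 0. Lengths are in m, angles in rad, forces in N, time in s.
With the tool pointing down it reaches from about 0.4 to 0.85 m from the base axis. Payload 4.5 kg.
Tool frame: the origin (TCP) lies midway between the tips of the shut fingers; the grasp point (between the pads) lies arm.pinch_z behind it (arm.pinch_z is the distance from the TCP to the grasp point, in m); z points along the fingers, y is the line along which they close (so a half turn about z gives the same grasp; the last joint's range is limited). The gripper opens to 85 mm and grips with 20 to 120 N. Pads are 22 mm wide; open, the fingers measure 114 mm over their backs; the gripper's body (76 mm by 85 mm) begins 54 mm behind the grasp point. The pads swing forward as they close: fully open they stand 13 mm farther back than shut.
Start: joints at [1.381, 0.689, -0.195, 1.565, 0.157, 0.902, -0.215], TCP at [0.139, -0.609, 0.231] pointing down, gripper open.
Joint ranges: [-3.01, 3.01], [-0.46, 2.08], [-1.47, 1.51], [0.13, 2.56], [-1, 4.14], [0.04, 2.09], [-2.66, 2.66]. Speed limits (rad/s): [2.57, 2.57, 3.14, 3.14, 3.14, 3.14, 3.14].

INTERFACE

Orientations are given as [roll, pitch, yaw] about the fixed x, y, z axes, in that order (R = Rz(yaw) Ry(pitch) Rx(roll)).
In Python, from cell import arm gives the robot as it stands.
- The arm moves only by the tool apply_moves, never from a script. Its argument "motion" is a list of rows, each an object with "translation": the shift along the world's x, y, z in cm, a list of three; "roll": the turn about the world's z in rad; "hand": the closure, from -1 (fully open) to 1 (shut). In form: [{"translation": [dx, dy, dz], "roll": roll, "hand": hand}, ...]. A call has 1 to 5 rows; each row is the pose to reach, as a shift and turn from the pose commanded when the call began; what a row does not reach only later rows make up. A row lasts 1/8 s, in which the tool goes at most 62.5 mm and 10.7 degrees, less where a joint would pass 70% of its speed; a pose out of reach is approached as far as the arm can. A call with a gripper value outside its range is refused whole. The fingers move at their own pace and stop on an object; the grip force is fixed at half the most. Time passes only in rows, so rows that repeat a pose let the fingers close. It gives the time, the measured TCP pose, the force, the opening and the grip force at its end, in the units of the state.
- arm.state(): the state, without advancing time (a new reading comes with each control period).
- arm.grab_frame(name): name is "scene" or "side" or "wrist"; returns a dict with "frame" (384x512x3 uint8, red, green, blue), "range_z" (384x512 float32, m along the optical axis (not along the pixel's ray), 0 where there is no reading), "fx", "fy", "cx", "cy" (pixels), "T" (4x4, takes a point from camera to world coordinates). Camera axes: x right, y down, z forward; pixel columns grow to the right and rows downward; lengths in m; the calibration is good to about 2 mm. A picture is of the moment at which its call begins.
- arm.close_job(): hands the job in; it is judged then, once.
The state is a dict: "time": time; "qpos": joint angles; "qvel": joint speeds; "joint_efforts": joint torques, N m; "ee_pos": TCP position; "eef_rot": TCP orientation; "force": force on the tool from outside, world axes, zero at the start; "moment": the same for the moment, N m; "gripper_width": finger opening in m; "grip_force": force on a finger pad.
Only numpy, scipy, OpenCV 4.12 (cv2) and the standard library are available. Lean on these libraries where they do the work, as an engineer would, in place of code of your own. Each camera call takes 0.05 s, during which the arm holds its last target. There are 200 camera calls.

TASK

Two stack-and-nest totes stand side by side, half under the wire shelf at the back of the bench. Take out the empty one, turn it end for end so that it stands on the stacking ledges of the loaded one instead of nesting down onto its terminals, and stack it squarely on the loaded tote where that stands. Lower it gently without dropping it, keep it off the terminals, do not shift the loaded tote and leave everything else on the bench alone.

Things in the scene. Friction and masses are not known exactly. Their poses are not given: they have to be found in the camera images.
- empty_tote: The empty grey stack-nest tote to move: 0.19-0.29 kg, 210 (own x) x 140 (own y) x 80 mm high, open top. Origin: centre of its underside, z up; own x runs from the RED end (-x) to the grey end (+x). Starts on the bench, red end towards the robot like the loaded tote, far half under the shelf. Below its rim bands the tub tapers to an underside of 172 x 115 mm. Side rims are 5 mm thick.
- empty_red_end (a point): Middle of the top face of the red end band (own x -100 mm, 80 mm above the underside). Each end has an upright band across the full 140 mm width, 10 mm thick (95 to 105 mm from the tote's centre), 32 mm high (z 48 to 80): pinch it from above at mid-width. Inside, a shoulder stops fingertips about 30 mm below the rim; outside is free. Held by one end the tote may sag a degree or two.
- empty_grey_end (a point): Middle of the top face of the grey end band of the empty tote (own x +100 mm, 80 mm above its underside); same band as at the red end. At the start it is under the shelf, out of a gripper's reach from above.
- loaded_tote: A tote of the same make, about 2.7 kg, on the bench in the other bay, red end towards the robot, far half under the shelf; it holds a terminal block. Origin: centre of its underside; own x from its red end (-x) to its grey end (+x). Which tote stands left and which right varies.
- loaded_red_end (a point): Middle of the top face of the loaded tote's red end band (own x -100 mm, 80 mm up), towards the robot. Red end over red end: the upper tote's grooves take the pillars and it sinks and nests. Red over grey: its floor stands on the four ledges, its underside 71 mm above the lower tote's underside, with about 9 mm play either way lengthwise and 7 mm sideways inside the lower rim.
- loaded_grey_end (a point): Middle of the top face of the grey end band of the loaded tote (own x = +100 mm, 80 mm up), under the shelf.
- terminals: The terminal block fixed in the loaded tote: dark body 150 by 56 mm with binding posts, top about 56 mm above the tote's underside, so 15 mm below the ledges. It must not be borne on.
- riser: The fixed wire shelf: 980 mm wide (y), 280 mm deep (x), underside 230 mm and top 244 mm above the bench; origin on the bench under its middle; four black posts 25 mm thick at own x +-130, y +-475 mm. Between the posts stand only the totes and a decade box at the back in the middle. The bench before the shelf, between the two totes, is clear: room to set a tote down sideways.
- shelf_edge (a point): Middle of the shelf's front edge, at the height of its underside (230 mm). The shelf overhangs about the far half of both totes: from above a gripper reaches only their near ends. On top it carries only a resistance box at the back in the middle and two small tins at the back corners, up to 335 mm above the bench.
- decade_box: Bystander under the back of the shelf in the middle: dark box with binding posts, 100 by 140 mm, 80 mm high; origin under the centre.
- meter: Bystander, right: yellow hand-held multimeter 160 by 78 mm, 45 mm high; origin under the centre.
- spares_jar: Bystander, right: jar of diameter 60 mm, 75 mm high; origin under the centre.
- screwdriver: Bystander, left: screwdriver about 190 mm long lying on the bench; origin under its middle.
- loaded_ledge (a point): Top of one of the loaded tote's four stacking ledges, 71 mm above its underside (9 mm below its rim). Both totes have them: 20 mm wide tops of hollow pillars inside the long sides at own x +64 and -40 mm, reaching 28 mm in from the outer side face. Under each pillar the tub has an open groove that a like pillar can enter.

How it is judged:
At the end, for the whole second after the job is handed in: The empty tote rests, released, on the loaded tote's ledges: undersides 67 to 75.5 mm apart, level within 0.03 rad, square within 0.15 rad, centres within 15 mm, red end over the loaded tote's grey end. The loaded tote stands upright within 30 mm of its start (z of empty_tote in the frame of loaded_tote between 0.067 and 0.0755 m and horizontal distance between empty_tote and loaded_tote below 0.015 m and x of empty_red_end in the frame of loaded_tote above 0.08 m and angle between the z axis of empty_tote and the z axis of loaded_tote, either way round below 0.03 rad and angle between the x axis of empty_tote and the x axis of loaded_tote, either way round below 0.15 rad and angle between loaded_tote's own z axis and vertical below 0.03 rad and distance of loaded_tote from where it was at the start of the episode below 0.03 m and contact force between empty_tote and loaded_tote above 0.5 N and linear speed of empty_tote below 0.02 m/s); the robot touches nothing.
It fails at once if The empty tote bears on the terminals in the loaded tote (contact force between empty_tote and terminals above 1 N).
It fails at once if The empty tote is dropped (falls freely faster than 0.4 m/s) (contact force between empty_tote and the fingers below 0.05 N and linear speed of empty_tote above 0.4 m/s).
It fails at once if The empty tote is pressed or banged onto the loaded tote with more than 60 N (contact force between empty_tote and loaded_tote above 60 N).
It fails at once if Another thing on the bench is moved by more than 30 mm (distance of any of decade_box, meter, spares_jar, screwdriver from where it was at the start of the episode above 0.03 m).
It also fails if it takes over 58 s, if anything falls off the work surface, if the arm or the gripper's body presses on something with over 40 N, if the wrist force passes 120 N, or if a joint passes its speed limit or range.

## Working session

There is one attempt and no reset: what is moved stays moved. The work goes in short steps, Python scripts to look and compute and a tool call to move; the robot and the scene stay as the last step left them, time stands still between calls to the robot, and variables do not carry over. Pictures are saved under pics/ and viewed, at most 10 in all, crops included, and the job is handed in when it is done.

Besides the shell and the picture viewer there is one more tool, called after "Call:" as name([rows], argument=value, ...), one row to a line, values as JSON. apply_moves: Moves the arm, as the interface text tells. Its arguments: {"type":"object","properties":{"motion":{"type":"array"}},"required":["motion"]}

```bash
ls; mkdir -p pics
python3 - <<'E'
from cell import arm
import cv2,numpy as np
s=arm.state();print({k:np.round(v,3) for k,v in s.items()},arm.pinch_z)
ims=[]
for n in["scene","side"]:
    f=arm.grab_frame(n);np.savez(n+'.npz',**f);print(n,f['fx'],f['cx'],f['cy'],np.round(f['T'],3).tolist())
    cv2.imwrite(f'pics/{n}0.png',f['frame'][:,:,::-1])
E
```

```text
pics
{'time': np.float64(0.0), 'qpos': array([ 1.381,  0.69 , -0.195,  1.566,  0.157,  0.903, -0.215]), 'qvel': array([-0.   , -0.   ,  0.002,  0.   , -0.001, -0.   , -0.001]), 'joint_efforts': array([ 0.0000e+00, -5.3960e+01, -1.2670e+00, -1.5854e+01,  9.0000e-03,
        9.0000e-03,  0.0000e+00]), 'ee_pos': array([ 0.139, -0.609,  0.231]), 'eef_rot': array([-3.14 ,  0.   ,  0.224]), 'force': array([-0.441,  0.158, -0.524]), 'moment': array([-0.005,  0.008,  0.049]), 'grip_force': np.float64(0.0), 'gripper_width': np.float64(0.085)} 0.0187
scene 417.82145868730004 255.43586643857907 200.04115534739242 [[-0.441, -0.85, 0.289, 0.15], [-0.897, 0.419, -0.138, 0.125], [-0.004, -0.32, -0.947, 1.479], [0.0, 0.0, 0.0, 1.0]]
side 418.4980426053261 257.30767851612086 195.28399608441651 [[-0.949, 0.302, -0.093, 0.743], [0.316, 0.901, -0.297, 0.485], [-0.006, -0.312, -0.95, 1.836], [0.0, 0.0, 0.0, 1.0]]
```

View pics/scene0.png

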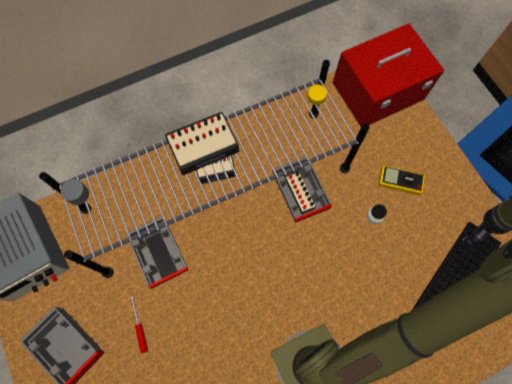

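View pics/side0.png

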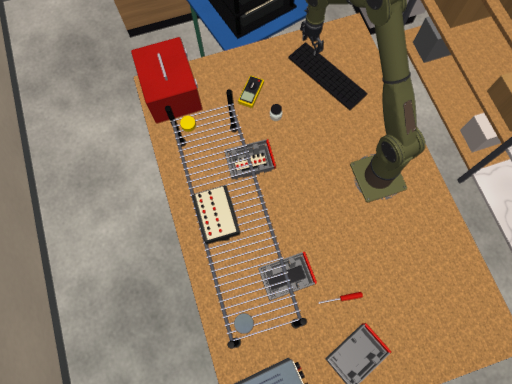

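The scene picture shows the loaded tote (white/red terminals) at (302,190), the empty one at (158,253), a decoy tote at (62,345), and the shelf across. The side picture agrees: loaded at (250,158), empty at (287,275). Next I measure the rims and red bands.

```bash
cat > h.py <<'E'
import numpy as np,cv2
def cloud(f):
    z=f['range_z'];v,u=np.mgrid[:z.shape[0],:z.shape[1]]
    P=np.stack([(u-f['cx'])/f['fx']*z,(v-f['cy'])/f['fy']*z,z],-1)@f['T'][:3,:3].T+f['T'][:3,3]
    P[z==0]=np.nan; return P
def red(f):
    h=cv2.cvtColor(f['frame'],cv2.COLOR_RGB2HSV)
    return (((h[...,0]<8)|(h[...,0]>172))&(h[...,1]>150)&(h[...,2]>70))
def rect(P,lbl=''):
    r=cv2.minAreaRect((P[:,:2]*1000).astype(np.float32)); print(lbl,len(P),'c',np.round(r[0],1),'sz',np.round(r[1],1),'ang',round(r[2],1),'z',np.round(np.median(P[:,2]),4));return r
E
python3 - <<'E'
from h import *
for n in['scene','side']:
    f=dict(np.load(n+'.npz'));P=cloud(f);m=red(f)
    k,l,st,c=cv2.connectedComponentsWithStats(m.astype(np.uint8))
    for i in range(1,k):
        if st[i,4]<40: continue
        Q=P[l==i];Q=Q[np.isfinite(Q[:,0])]
        t=Q[(Q[:,2]>.073)&(Q[:,2]<.088)]
        print(n,c[i].round(),st[i,4],Q[:,2].min().round(3),Q[:,2].max().round(3))
        if len(t)>20:
            r=rect(t,n)
            # rim pts near
            x,y=np.array(r[0])/1000
            s=(abs(P[...,2]-.08)<.006)&(abs(P[...,0]-x-.1)<.17)&(abs(P[...,1]-y)<.13)
            rect(P[s],' rim')
    s=(abs(P[...,2]-.237)<.015)&(P[...,0]>.3)&(P[...,0]<1.1)
    q=P[s];print('shelf front x by y',[(b,np.round(np.percentile(q[abs(q[:,1]-b)<.03][:,0],[1,5,50,99]),3).tolist()) for b in[-.3,-.1,.1,.3]if (abs(q[:,1]-b)<.03).sum()>5])
E
```

```text
scene [385.  74.] 6715 -0.764 0.227
scene 212 c [ 729.2 -678.1] sz [365. 176.] ang 50.3 z 0.0805
 rim 144 c [ 747.8 -643.1] sz [317.5 157.2] ang 41.2 z 0.0801
scene [313. 212.] 144 -0.002 0.089
scene 118 c [ 447.3 -240.8] sz [138.8  12.3] ang 87.2 z 0.0788
 rim 363 c [ 547.3 -247.4] sz [141.6 211.8] ang 86.6 z 0.0788
scene [168. 277.] 171 -0.001 0.087
scene 137 c [462.8 304.2] sz [ 11.1 138.6] ang 1.2 z 0.0786
 rim 394 c [562.5 306. ] sz [210.8 140.8] ang 1.0 z 0.0787
scene [141. 338.] 207 0.012 0.032
scene [ 84. 368.] 312 0.034 0.118
scene 49 c [312.9 645.1] sz [ 17.4 135.1] ang 16.4 z 0.0791
 rim 373 c [405.1 682.5] sz [208.1 138.5] ang 21.9 z 0.0808
shelf front x by y [(-0.3, [0.561, 0.564, 0.693, 0.834]), (-0.1, [0.567, 0.568, 0.691, 0.84]), (0.1, [0.569, 0.572, 0.608, 0.844]), (0.3, [0.577, 0.579, 0.705, 0.85])]
side [166.  79.] 3778 -0.007 0.215
side 80 c [ 800.3 -595.5] sz [231.4  14.1] ang 0.3 z 0.0806
 rim 50 c [ 823.8 -595.5] sz [ 10.7 184.7] ang 88.9 z 0.0792
side [271. 153.] 76 0.054 0.089
side 52 c [ 447.3 -241.2] sz [143.7   9.7] ang 86.5 z 0.0782
 rim 180 c [ 546.4 -247.8] sz [145.3 209.6] ang 86.7 z 0.0791
side [309. 267.] 96 0.055 0.088
side 74 c [464.2 304. ] sz [  9.6 136.6] ang 1.2 z 0.0803
 rim 250 c [563.2 304.9] sz [209.9 140.5] ang 1.0 z 0.0794
side [351. 296.] 131 -0.007 0.037
side [377. 338.] 122 0.089 0.123
shelf front x by y [(-0.3, [0.561, 0.565, 0.696, 0.834]), (-0.1, [0.566, 0.569, 0.662, 0.842]), (0.1, [0.571, 0.573, 0.638, 0.846]), (0.3, [0.577, 0.58, 0.718, 0.851])]
```

Call:
apply_moves([
  {"translation": [5,4,0.5],"roll": 0.05,"hand": -1},
  {"translation": [10,8,1],"roll": 0.1,"hand": -1},
  {"translation": [14,13,2],"roll": 0.2,"hand": -1},
  {"translation": [18,18,2],"roll": 0.3,"hand": -1},
  {"translation": [22,23,2],"roll": 0.4,"hand": -1},
])

```text
time: 0.72
ee_pos: [0.3543, -0.3845, 0.2513]
eef_rot: [3.141, -0.0, 0.627]
force: [1.2, -0.4, -0.6]
gripper_width: 0.0856
grip_force: 0.0
```

Call:
apply_moves([
  {"translation": [3,6,0],"roll": 0.1,"hand": -1},
  {"translation": [5,12,0],"roll": 0.2,"hand": -1},
  {"translation": [7,18,0],"roll": 0.3,"hand": -1},
  {"translation": [9,24,0],"roll": 0.4,"hand": -1},
  {"translation": [10,30,0],"roll": 0.5,"hand": -1},
])

```text
time: 1.35
ee_pos: [0.4532, -0.0892, 0.2512]
eef_rot: [3.141, -0.001, 1.127]
force: [1.8, -0.3, 0.3]
gripper_width: 0.0853
grip_force: 0.0
```

Call:
apply_moves([
  {"translation": [0,6,0],"roll": 0.1,"hand": -1},
  {"translation": [0,12,0],"roll": 0.2,"hand": -1},
  {"translation": [0,18,0],"roll": 0.3,"hand": -1},
  {"translation": [0,24,0],"roll": 0.4,"hand": -1},
  {"translation": [0,30,0],"roll": 0.47,"hand": -1},
])

```text
time: 1.98
ee_pos: [0.4522, 0.2104, 0.2511]
eef_rot: [-3.141, 0.001, 1.596]
force: [1.3, 0.2, -0.3]
gripper_width: 0.0852
grip_force: 0.0
```

Call:
apply_moves([
  {"translation": [0.5,4.5,-3],"roll": 0,"hand": -0.4},
  {"translation": [1,9.3,-6],"roll": -0.01,"hand": -0.4},
  {"translation": [1,9.3,-9],"roll": -0.01,"hand": -0.4},
  {"translation": [1,9.3,-9],"roll": -0.01,"hand": -0.4},
])

```text
time: 2.48
ee_pos: [0.4608, 0.3006, 0.1591]
eef_rot: [-3.137, 0.004, 1.585]
force: [-0.4, -0.9, 0.2]
gripper_width: 0.0599
grip_force: 0.0
```

Run:
```python
from cell import arm
from h import *
s=arm.state();print(np.round(s['ee_pos'],4),np.round(s['eef_rot'],3),np.round(s['qpos'],2),s['gripper_width'])
f=arm.grab_frame('wrist');P=cloud(f);m=red(f)
cv2.imwrite('pics/w1.png',f['frame'][:,:,::-1])
Q=P[m];Q=Q[np.isfinite(Q[:,0])];print(len(Q));t=Q[abs(Q[:,2]-.08)<.006];rect(t)
```

```text
[0.4608 0.3006 0.1591] [-3.137  0.004  1.585] [-0.39  0.72 -0.45  1.85  0.48  0.68 -1.11] 0.05988703357529412
2530
 2517 c [463.9 304.3] sz [  9.5 139.3] ang 1.0 z 0.0799
```

View pics/w1.png

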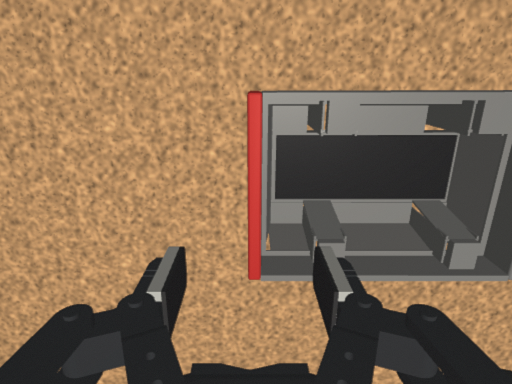

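The wrist view shows the red band at columns 248–262, rows 92–280, between the open fingers; it measures (463.9, 304.3) mm, z 80, as expected.

Call:
apply_moves([
  {"translation": [0.3,0.3,-3],"roll": 0,"hand": -0.4},
  {"translation": [0.3,0.3,-6],"roll": 0,"hand": -0.4},
  {"translation": [0.3,0.3,-6],"roll": 0,"hand": -0.4},
])

```text
time: 2.9
ee_pos: [0.4653, 0.3034, 0.1011]
eef_rot: [-3.14, 0.002, 1.583]
force: [-0.3, 0.4, 0.2]
gripper_width: 0.06
grip_force: 0.0
```

Call:
apply_moves([
  {"translation": [-0.1,0,-2],"roll": 0,"hand": -0.4},
  {"translation": [-0.1,0,-3.5],"roll": 0,"hand": -0.4},
  {"translation": [-0.1,0,-4.6],"roll": 0,"hand": -0.4},
  {"translation": [-0.1,0,-4.6],"roll": 0,"hand": 0.2},
  {"translation": [-0.1,0,-4.6],"roll": 0,"hand": 0.5},
])

```text
time: 3.52
ee_pos: [0.4647, 0.3051, 0.0558]
eef_rot: [3.141, -0.0, 1.584]
force: [0.2, 0.2, -0.1]
gripper_width: 0.0241
grip_force: 0.0
```

Call:
apply_moves([
  {"translation": [0,0,0],"roll": 0,"hand": 1},
  {"translation": [0,0,0],"roll": 0,"hand": 1},
  {"translation": [0,0,0],"roll": 0,"hand": 1},
  {"translation": [0,0,0],"roll": 0,"hand": 1},
])

```text
time: 4.03
ee_pos: [0.4646, 0.3052, 0.056]
eef_rot: [3.141, -0.001, 1.584]
force: [-1.0, -0.7, 5.6]
gripper_width: 0.009
grip_force: 59.4
```

Call:
apply_moves([
  {"translation": [0,0,1],"roll": 0,"hand": 1},
  {"translation": [0,0,2],"roll": 0,"hand": 1},
  {"translation": [-0.5,0,3.5],"roll": 0,"hand": 1},
  {"translation": [-1.5,-1,4],"roll": 0,"hand": 1},
  {"translation": [-3,-3,4],"roll": 0,"hand": 1},
])

```text
time: 4.65
ee_pos: [0.4345, 0.276, 0.0967]
eef_rot: [3.14, -0.003, 1.585]
force: [0.1, -1.1, -2.2]
gripper_width: 0.0086
grip_force: 58.5
```

Call:
apply_moves([
  {"translation": [0,-4,0],"roll": 0.02,"hand": 1},
  {"translation": [0,-8,0],"roll": 0.06,"hand": 1},
  {"translation": [0,-12,0],"roll": 0.14,"hand": 1},
  {"translation": [0,-16,0],"roll": 0.26,"hand": 1},
  {"translation": [0,-20,0],"roll": 0.4,"hand": 1},
])

```text
time: 5.28
ee_pos: [0.4346, 0.0737, 0.0961]
eef_rot: [3.141, 0.001, 1.989]
force: [-0.4, -0.9, -2.4]
gripper_width: 0.009
grip_force: 58.6
```

Call:
apply_moves([
  {"translation": [0,-3,0],"roll": 0.15,"hand": 1},
  {"translation": [0,-6,0],"roll": 0.3,"hand": 1},
  {"translation": [0,-9,0],"roll": 0.45,"hand": 1},
  {"translation": [0,-12,0],"roll": 0.6,"hand": 1},
  {"translation": [0,-14,0],"roll": 0.75,"hand": 1},
])

```text
time: 5.9
ee_pos: [0.4343, -0.0674, 0.096]
eef_rot: [-3.14, 0.002, 2.737]
force: [0.5, 0.7, -2.5]
gripper_width: 0.0091
grip_force: 58.7
```

Call:
apply_moves([
  {"translation": [0,-0.5,0],"roll": 0.15,"hand": 1},
  {"translation": [0,-1,0],"roll": 0.3,"hand": 1},
  {"translation": [0,-1,0],"roll": 0.4,"hand": 1},
  {"translation": [0,-1,-1],"roll": 0.4,"hand": 1},
  {"translation": [0,-1,-2],"roll": 0.4,"hand": 1},
])

```text
time: 6.52
ee_pos: [0.435, -0.0758, 0.076]
eef_rot: [-3.14, 0.002, 3.133]
force: [0.1, -0.5, -3.2]
gripper_width: 0.0092
grip_force: 58.7
```

Call:
apply_moves([
  {"translation": [0,0,-0.6],"roll": 0,"hand": 1},
  {"translation": [0,0,-1.2],"roll": 0,"hand": 1},
  {"translation": [0,0,-1.7],"roll": 0,"hand": 1},
  {"translation": [0,0,-2],"roll": 0,"hand": 1},
  {"translation": [0,0,-2],"roll": 0,"hand": 1},
])

```text
time: 7.15
ee_pos: [0.4345, -0.0752, 0.0559]
eef_rot: [-3.141, 0.001, 3.134]
force: [-1.3, -1.0, 5.0]
gripper_width: 0.0088
grip_force: 60.0
```

Call:
apply_moves([
  {"translation": [0,0,0],"roll": 0,"hand": 0.5},
  {"translation": [0,0,0],"roll": 0,"hand": 0},
  {"translation": [0,0,0],"roll": 0,"hand": -0.4},
  {"translation": [0,0,0],"roll": 0,"hand": -0.4},
])

```text
time: 7.65
ee_pos: [0.4344, -0.0751, 0.0553]
eef_rot: [3.141, 0.0, 3.134]
force: [0.7, -0.4, 0.4]
gripper_width: 0.06
grip_force: 0.0
```

Call:
apply_moves([
  {"translation": [0,0,3],"roll": 0,"hand": -0.4},
  {"translation": [0,0,7],"roll": 0,"hand": -0.4},
  {"translation": [0,0,12],"roll": -0.15,"hand": -0.4},
  {"translation": [0,3,14],"roll": -0.3,"hand": -0.4},
  {"translation": [0,6,14],"roll": -0.45,"hand": -0.4},
])

```text
time: 8.28
ee_pos: [0.4354, -0.0146, 0.1968]
eef_rot: [3.14, 0.003, 2.677]
force: [-0.2, -0.7, -0.6]
gripper_width: 0.0595
grip_force: 0.0
```

Call:
apply_moves([
  {"translation": [0,3,0],"roll": -0.18,"hand": -0.4},
  {"translation": [0,6,0],"roll": -0.36,"hand": -0.4},
  {"translation": [0,9,0],"roll": -0.54,"hand": -0.4},
  {"translation": [0,12,0],"roll": -0.72,"hand": -0.4},
  {"translation": [0,14,0],"roll": -0.9,"hand": -0.4},
])

```text
time: 8.9
ee_pos: [0.4342, 0.1266, 0.1953]
eef_rot: [3.141, -0.001, 1.78]
force: [-1.0, 0.5, -0.0]
gripper_width: 0.0598
grip_force: 0.0
```

Call:
apply_moves([
  {"translation": [0,0,0],"roll": -0.18,"hand": -0.4},
  {"translation": [0,0,0],"roll": -0.36,"hand": -0.4},
  {"translation": [0,0,0],"roll": -0.54,"hand": -0.4},
  {"translation": [0,0,0],"roll": -0.72,"hand": -0.4},
  {"translation": [0,0,0],"roll": -0.9,"hand": -0.4},
])

```text
time: 9.52
ee_pos: [0.4341, 0.1249, 0.1952]
eef_rot: [-3.141, 0.0, 0.878]
force: [-0.1, 0.9, -0.4]
gripper_width: 0.0598
grip_force: 0.0
```

Call:
apply_moves([
  {"translation": [0,0,-1],"roll": -0.18,"hand": -0.4},
  {"translation": [0,0,-2],"roll": -0.36,"hand": -0.4},
  {"translation": [0,0,-3],"roll": -0.54,"hand": -0.4},
  {"translation": [0,0,-3],"roll": -0.72,"hand": -0.4},
  {"translation": [0,0,-3],"roll": -0.88,"hand": -0.4},
])

```text
time: 10.15
ee_pos: [0.4341, 0.125, 0.1651]
eef_rot: [3.141, 0.001, -0.001]
force: [-0.0, 0.2, -0.2]
gripper_width: 0.0597
grip_force: 0.0
```

```bash
cat > look.py <<'E'
from cell import arm
from h import *
import sys
s=arm.state();print(np.round(s['ee_pos'],4),np.round(s['eef_rot'],3),np.round(s['qpos'],2))
f=arm.grab_frame('wrist');P=cloud(f)
cv2.imwrite(sys.argv[1],f['frame'][:,:,::-1])
for n in['scene','side']:
    f=arm.grab_frame(n);P=cloud(f);np.savez(n+'2.npz',**f)
    s=(abs(P[...,2]-.08)<.006)&(P[...,0]>.3)&(P[...,0]<.535)&(P[...,1]>-.15)&(P[...,1]<.28)
    if s.sum()>20: rect(P[s],n+' rim')
    r=s&red(f)
    if r.sum()>20: rect(P[r],n+' red')
E
python3 look.py pics/w2.png
```

```text
[0.4341 0.125  0.1651] [ 3.141e+00  1.000e-03 -1.000e-03] [-0.41  0.59  0.05  2.15 -0.07  0.41 -1.88]
scene rim 161 c [435.7 -45.4] sz [141.   69.5] ang 0.5 z 0.0793
scene red 111 c [434.9 -74.9] sz [138.6  10.3] ang 0.4 z 0.0793
side rim 181 c [435.2  24.4] sz [212.1 141.5] ang 89.8 z 0.079
side red 66 c [434.6 -74.2] sz [138.5  13.3] ang 1.3 z 0.0798
```

View pics/w2.png

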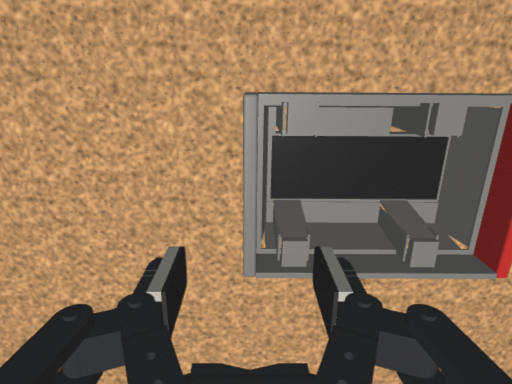

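The picture shows the grey band at columns 244–258, rows 94–277, midway between the fingers. The tote stands square at (435, 25) mm, so I descend and grip.

Call:
apply_moves([
  {"translation": [0,0,-3],"roll": 0,"hand": -0.4},
  {"translation": [0,0,-6],"roll": 0,"hand": -0.4},
  {"translation": [0,0,-8.5],"roll": 0,"hand": -0.4},
  {"translation": [0,0,-10.2],"roll": 0,"hand": -0.4},
  {"translation": [0,0,-11],"roll": 0,"hand": -0.4},
])

```text
time: 10.92
ee_pos: [0.4341, 0.1249, 0.0545]
eef_rot: [-3.141, 0.001, 0.006]
force: [0.2, 0.8, 0.3]
gripper_width: 0.0595
grip_force: 0.0
```

Call:
apply_moves([
  {"translation": [0,0,0],"roll": 0,"hand": 0.2},
  {"translation": [0,0,0],"roll": 0,"hand": 0.6},
  {"translation": [0,0,0],"roll": 0,"hand": 1},
  {"translation": [0,0,0],"roll": 0,"hand": 1},
  {"translation": [0,0,0],"roll": 0,"hand": 1},
])

```text
time: 11.55
ee_pos: [0.4347, 0.1249, 0.0561]
eef_rot: [-3.141, -0.001, 0.004]
force: [-0.6, -0.2, 7.0]
gripper_width: 0.0093
grip_force: 59.2
```

Call:
apply_moves([
  {"translation": [0,0,0],"roll": 0,"hand": 1},
  {"translation": [0,0,0],"roll": 0,"hand": 1},
])

```text
time: 11.8
ee_pos: [0.4347, 0.1249, 0.0561]
eef_rot: [-3.141, -0.001, 0.004]
force: [-0.5, 0.5, 5.7]
gripper_width: 0.0092
grip_force: 59.2
```

Call:
apply_moves([
  {"translation": [0,0,1],"roll": 0,"hand": 1},
  {"translation": [0,0,3],"roll": 0,"hand": 1},
  {"translation": [0,0,6],"roll": 0,"hand": 1},
  {"translation": [0,0,9],"roll": 0,"hand": 1},
  {"translation": [0,0,11],"roll": 0,"hand": 1},
])

```text
time: 12.42
ee_pos: [0.4344, 0.125, 0.167]
eef_rot: [-3.141, -0.001, 0.004]
force: [-0.4, 0.0, -2.9]
gripper_width: 0.0089
grip_force: 58.7
```

Call:
apply_moves([
  {"translation": [0,0,0],"roll": 0.1,"hand": 1},
  {"translation": [0,0,0],"roll": 0.25,"hand": 1},
  {"translation": [0,0,0],"roll": 0.4,"hand": 1},
  {"translation": [0,0,0],"roll": 0.55,"hand": 1},
  {"translation": [0,-1,0],"roll": 0.7,"hand": 1},
])

```text
time: 13.05
ee_pos: [0.434, 0.1154, 0.1657]
eef_rot: [-3.141, -0.0, 0.711]
force: [-0.3, 0.2, -2.6]
gripper_width: 0.0089
grip_force: 58.6
```

Call:
apply_moves([
  {"translation": [0,-2,0],"roll": 0.15,"hand": 1},
  {"translation": [0,-4,0],"roll": 0.3,"hand": 1},
  {"translation": [0,-6,0],"roll": 0.45,"hand": 1},
  {"translation": [0,-8,0],"roll": 0.6,"hand": 1},
  {"translation": [0,-10,0],"roll": 0.75,"hand": 1},
])

```text
time: 13.68
ee_pos: [0.4337, 0.0136, 0.1656]
eef_rot: [-3.141, 0.002, 1.459]
force: [-0.3, -0.1, -2.8]
gripper_width: 0.0088
grip_force: 58.7
```

```bash
cat > look2.py <<'E'
from cell import arm
from h import *
import sys
s=arm.state();e=s['ee_pos'];print(np.round(e,4),np.round(s['eef_rot'],3),np.round(s['force'],1))
for n in['scene','side']:
    f=arm.grab_frame(n);P=cloud(f);cv2.imwrite(f'pics/{n}_{sys.argv[1]}.png',f['frame'][:,:,::-1])
    zr=e[2]+.024
    s=(P[...,2]>zr-.016)&(P[...,2]<min(zr+.01,.222))&(P[...,0]>e[0]-.05)&(P[...,0]<e[0]+.25)&(abs(P[...,1]-e[1])<.13)
    if s.sum()>20:
        rect(P[s],n+' rim'); Q=P[s]; A=np.c_[Q[:,0]-e[0],Q[:,1]-e[1],np.ones(len(Q))]
        print('  plane',np.round(np.linalg.lstsq(A,Q[:,2],rcond=None)[0],4))
    r=s&red(f)
    if r.sum()>5: rect(P[r],n+' red')
    if e[1]>0 or len(sys.argv)>2:
        m=(abs(P[...,2]-.08)<.006)&(P[...,0]>.42)&(P[...,0]<.68)&(P[...,1]<-.15)&(P[...,1]>-.35);rect(P[m],n+' loaded')
E
python3 look2.py a x
```

```text
[0.4337 0.0136 0.1656] [-3.141e+00  2.000e-03  1.459e+00] [-0.3 -0.1 -2.8]
scene rim 440 c [532.8   5. ] sz [139.9 211.4] ang 84.0 z 0.1856
  plane [-0.0022 -0.0063  0.1849]
scene red 122 c [631.4  -3.6] sz [130.7  12.8] ang 84.4 z 0.1864
scene loaded 93 c [ 627.8 -252.3] sz [140.8  51. ] ang 87.9 z 0.0789
side rim 358 c [5.298e+02 4.000e-01] sz [145.3 214.4] ang 83.1 z 0.1851
  plane [0.0061 0.0019 0.1841]
side red 56 c [632.  -10.9] sz [134.5   8.9] ang 82.9 z 0.1871
side loaded 192 c [ 546.4 -248.1] sz [146.2 209.6] ang 86.4 z 0.0786
```

Call:
apply_moves([
  {"translation": [0.3,-4,0],"roll": 0.02,"hand": 1},
  {"translation": [0.7,-10,0],"roll": 0.04,"hand": 1},
  {"translation": [1,-16,0],"roll": 0.05,"hand": 1},
  {"translation": [1.35,-22,0],"roll": 0.05,"hand": 1},
  {"translation": [1.35,-25.5,0],"roll": 0.05,"hand": 1},
])

```text
time: 14.4
ee_pos: [0.4473, -0.2431, 0.1652]
eef_rot: [-3.141, 0.001, 1.497]
force: [0.5, -0.4, -2.5]
gripper_width: 0.0086
grip_force: 58.6
```

Call:
apply_moves([
  {"translation": [0,0,0],"roll": 0,"hand": 1},
  {"translation": [0,0,-0.5],"roll": 0,"hand": 1},
  {"translation": [0,0,-1],"roll": 0,"hand": 1},
  {"translation": [0,0,-1],"roll": 0,"hand": 1},
])

```text
time: 14.9
ee_pos: [0.4477, -0.2387, 0.1548]
eef_rot: [-3.14, -0.001, 1.506]
force: [-1.2, -0.3, -2.6]
gripper_width: 0.0085
grip_force: 58.7
```

```bash
python3 look2.py b
```

```text
[ 0.4477 -0.2387  0.1548] [-3.140e+00 -1.000e-03  1.506e+00] [-1.2 -0.3 -2.6]
scene rim 424 c [ 541.8 -241.2] sz [140. 223.] ang 86.3 z 0.1747
  plane [-0.0048 -0.0044  0.1746]
scene red 108 c [ 561.7 -213.1] sz [128.7 231.2] ang 68.9 z 0.1749
side rim 339 c [ 542.3 -243.7] sz [145.6 219.1] ang 86.0 z 0.1738
  plane [-0.0025 -0.0049  0.1739]
side red 43 c [ 647.1 -252.9] sz [138.5   8.6] ang 85.7 z 0.1772
```

View pics/side_b.png

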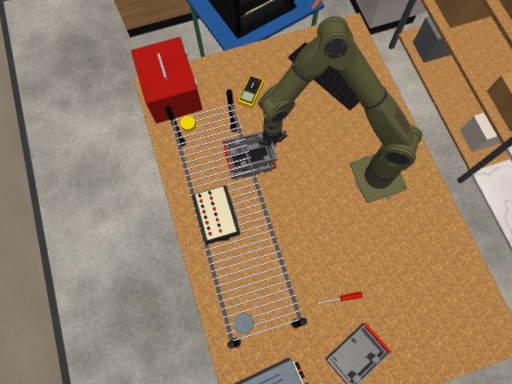

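The side view shows the tote over the loaded one, with its red end at (230,157) under the shelf and the near end held at (270,150). It is level, square and about 2 mm off in y; I lower it.

Call:
apply_moves([
  {"translation": [0,-0.25,-0.5],"roll": 0,"hand": 1},
  {"translation": [0,-0.25,-1],"roll": 0,"hand": 1},
  {"translation": [0,-0.25,-1.5],"roll": 0,"hand": 1},
  {"translation": [0,-0.25,-1.9],"roll": 0,"hand": 1},
  {"translation": [0,-0.25,-1.9],"roll": 0,"hand": 1},
])

```text
time: 15.62
ee_pos: [0.4477, -0.2425, 0.1359]
eef_rot: [-3.141, -0.0, 1.504]
force: [0.2, 0.5, -2.9]
gripper_width: 0.009
grip_force: 58.7
```

Call:
apply_moves([
  {"translation": [0,0,-0.15],"roll": 0,"hand": 1},
  {"translation": [0,0,-0.3],"roll": 0,"hand": 1},
  {"translation": [0,0,-0.45],"roll": 0,"hand": 1},
  {"translation": [0,0,-0.6],"roll": 0,"hand": 1},
  {"translation": [0,0,-0.6],"roll": 0,"hand": 1},
])

```text
time: 16.25
ee_pos: [0.4478, -0.2426, 0.1302]
eef_rot: [-3.141, -0.0, 1.504]
force: [-0.6, -0.1, -2.5]
gripper_width: 0.0086
grip_force: 58.6
```

Call:
apply_moves([
  {"translation": [0,0.1,-0.1],"roll": 0,"hand": 1},
  {"translation": [0,0.1,-0.2],"roll": 0,"hand": 1},
  {"translation": [0,0.1,-0.2],"roll": 0,"hand": 1},
])

```text
time: 16.62
ee_pos: [0.4479, -0.2416, 0.1282]
eef_rot: [-3.142, -0.0, 1.504]
force: [-0.6, 0.0, -2.8]
gripper_width: 0.0091
grip_force: 58.7
```

Call:
apply_moves([
  {"translation": [0,0,-0.1],"roll": 0,"hand": 1},
  {"translation": [0,0,-0.15],"roll": 0,"hand": 1},
  {"translation": [0,0,-0.15],"roll": 0,"hand": 1},
])

```text
time: 17.0
ee_pos: [0.4479, -0.2417, 0.1268]
eef_rot: [3.142, -0.0, 1.504]
force: [0.4, -0.1, -2.7]
gripper_width: 0.0083
grip_force: 58.7
```

Call:
apply_moves([
  {"translation": [0,0,-0.07],"roll": 0,"hand": 1},
  {"translation": [0,0,-0.14],"roll": 0,"hand": 1},
  {"translation": [0,0,-0.14],"roll": 0,"hand": 1},
])

```text
time: 17.38
ee_pos: [0.4479, -0.2417, 0.1261]
eef_rot: [3.141, 0.001, 1.504]
force: [-2.8, 0.4, 5.5]
gripper_width: 0.0086
grip_force: 59.9
```

Call:
apply_moves([
  {"translation": [0,0,-0.07],"roll": 0,"hand": 1},
  {"translation": [0,0,-0.1],"roll": 0,"hand": 1},
  {"translation": [0,0,-0.1],"roll": 0,"hand": 1},
])

```text
time: 17.75
ee_pos: [0.4476, -0.2417, 0.1258]
eef_rot: [3.141, 0.001, 1.504]
force: [-5.7, 1.7, 13.8]
gripper_width: 0.0089
grip_force: 61.1
```

Call:
apply_moves([
  {"translation": [0,0,0.12],"roll": 0,"hand": 1},
  {"translation": [0,0,0.12],"roll": 0,"hand": 0.6},
  {"translation": [0,0,0.12],"roll": 0,"hand": 0.2},
  {"translation": [0,0,0.12],"roll": 0,"hand": -0.4},
  {"translation": [0,0,0.12],"roll": 0,"hand": -0.4},
])

```text
time: 18.38
ee_pos: [0.448, -0.2416, 0.1255]
eef_rot: [3.141, -0.0, 1.504]
force: [-0.5, -0.3, 0.5]
gripper_width: 0.0596
grip_force: 0.0
```

Call:
apply_moves([
  {"translation": [0,0,1],"roll": 0,"hand": -0.4},
  {"translation": [0,0,3],"roll": 0,"hand": -0.4},
  {"translation": [0,0,6],"roll": 0,"hand": -0.4},
  {"translation": [-1,0,9],"roll": 0,"hand": -0.4},
  {"translation": [-3,3,12],"roll": 0,"hand": -0.4},
])

```text
time: 19.0
ee_pos: [0.4183, -0.2131, 0.247]
eef_rot: [3.14, 0.001, 1.5]
force: [0.9, 1.4, 0.3]
gripper_width: 0.06
grip_force: 0.0
```

Call:
apply_moves([
  {"translation": [-1,5,0],"roll": 0,"hand": -0.4},
  {"translation": [-2,10,0],"roll": 0,"hand": -0.4},
  {"translation": [-3,15,0],"roll": 0,"hand": -0.4},
  {"translation": [-3,20,0],"roll": 0,"hand": -0.4},
  {"translation": [-3,22,0],"roll": 0,"hand": -0.4},
])

```text
time: 19.62
ee_pos: [0.3879, 0.0114, 0.2466]
eef_rot: [3.14, -0.001, 1.509]
force: [-0.1, -0.8, -0.4]
gripper_width: 0.0596
grip_force: 0.0
```

Run:
```python
from cell import arm
from h import *
print(np.round(arm.state()['ee_pos'],3))
for n in['scene','side']:
    f=arm.grab_frame(n);P=cloud(f);cv2.imwrite(f'pics/{n}_end.png',f['frame'][:,:,::-1])
    s=(abs(P[...,2]-.15)<.008)&(P[...,0]>.38)&(P[...,0]<.72)&(abs(P[...,1]+.247)<.13)
    r=rect(P[s],n+' top');Q=P[s];print(np.round(np.linalg.lstsq(np.c_[Q[:,:2]-[.547,-.247],np.ones(len(Q))],Q[:,2],rcond=None)[0],4))
    m=s&red(f)
    if m.sum()>9: rect(P[m],'red')
    m=(abs(P[...,2]-.076)<.008)&(P[...,0]>.38)&(P[...,0]<.72)&(abs(P[...,1]+.247)<.13)
    print('low red px', (m&red(f)).sum());
    if (m&red(f)).sum()>9: rect(P[m&red(f)],'lowred')
```

```text
[0.388 0.011 0.247]
scene top 292 c [ 548.5 -246.2] sz [140.8 210.2] ang 86.3 z 0.148
[0.0002 0.0046 0.148 ]
red 89 c [ 647.1 -253.1] sz [138.5  12.7] ang 86.0 z 0.1481
low red px 0
side top 256 c [ 546.9 -246.7] sz [144.4 209.9] ang 86.0 z 0.1488
[0.0021 0.0037 0.1489]
red 34 c [ 647.2 -254.1] sz [140.4   8.5] ang 86.6 z 0.1491
low red px 7
```

View pics/scene_end.png

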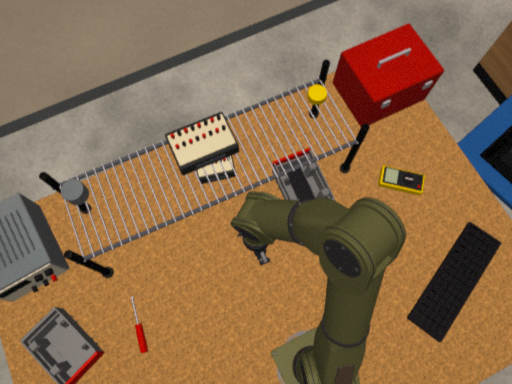

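The final picture shows the tote stacked at (302,180) with its red end at (293,158) under the shelf, and the arm clear. The rim is level at about 149 mm, against 151 expected with the usual camera bias. The centres agree within 2 mm, so I hand the job in.

```bash
python3 -c "
from cell import arm
print(arm.close_job())"
```

```text
the job is handed in; nothing more can be done
None
```

The empty tote is stacked, turned end for end, on the loaded tote's ledges; the cameras show it level, square and centred within about 2 mm, and I handed the job in at about 20 s (hand-in returned no verdict).

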